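Clear the heap on the shop counter into its trays

ROBOT

A 6-joint arm with a two-finger parallel gripper is mounted at the origin on the work surface; the furniture and walls round the work are solid. World frame = base frame: x ahead of the robot, y to its left, z up, the work surface at z = 0. Lengths are in mm, angles in rad, forces in N, time in s.
With the tool pointing down it reaches from about 300 to 775 mm from the base axis. Payload 14.6 kg.
Tool frame: the origin (TCP) lies on the centre line of the jaws, within the pads' length; the fingertips stand 8 mm ahead of it and the grasp point (between the pads) lies 11 mm behind it; z points along the fingers, y is the line along which they close (so a half turn about z gives the same grasp; the last joint's range is limited). The gripper opens to 94 mm and grips with 3 to 60 N. Pads are 16 mm wide; open, the fingers measure 119 mm over their backs; the gripper's body (75 mm by 177 mm) begins 78 mm behind the grasp point.
Start: joints at [1.148, 0.3, 1.521, -0, 1.321, -0.067], TCP at [191.584, 515.543, 213.446] pointing down, gripper open.
Joint ranges: [-3.03, 3.03], [-0.79, 2.21], [0.23, 2.52], [-1.04, 4.18], [0, 3.07], [-2.55, 2.55]. Speed limits (rad/s): [2.22, 2.22, 2.57, 3.14, 3.14, 3.14].

INTERFACE

Orientations are given as [roll, pitch, yaw] about the fixed x, y, z axes, in that order (R = Rz(yaw) Ry(pitch) Rx(roll)).
In Python, from cell import manip gives the robot as it stands.
- The arm moves only by the tool jog_arm, never from a script. Its argument "rows" is one flat list of numbers, 7 for each row, row after row: the shift along the world's x, y, z in cm, then the turn, a rotation vector about the world's x, y, z in rad, then the closure, from 0 (fully open) to 1 (shut). In form: [dx, dy, dz, rx, ry, rz, fingers, dx, dy, dz, rx, ry, rz, fingers, ...]. A call has 1 to 20 rows; each row shifts and turns the commanded pose from where the row before left it; what a row does not reach is not made up. A row lasts 1/12 s, in which the tool goes at most 41.7 mm and 7.16 degrees, less where a joint would pass 70% of its speed; a pose out of reach is approached as far as the arm can. A call with a gripper value outside its range is refused whole. The fingers move at their own pace and stop on an object; "newtons" is the grip in N (left out, the last holds). Time passes only in rows, so rows that do not move let the fingers close. It gives the time, the measured TCP pose, the force, the opening and the grip force at its end, in the units of the state.
- manip.read_state(): the state, without advancing time (a new reading comes with each control period).
- manip.camera(name): name is "side" or "top"; returns (picture, depth): 384x512x3 uint8, blue, green, red; 384x512 float32, mm along the optical axis (not along the pixel's ray), 0 where there is no reading.
- manip.camera_model(name): a dict with "K" (3x3 intrinsics, pixels), "k1" (the pictures are not rectified: a ray, as slopes to the right and down, at radius r is drawn at 1 + k1 r^2 times it, then the intrinsics apply), "R" (3x3) and "t" (3): a world point X has camera coordinates R X + t. Camera axes: x right, y down, z forward; pixel columns grow to the right and rows downward; lengths in mm; the calibration is good to about 2 mm. A picture is of the moment at which its call begins. camera_model takes no time and is no camera call.
- manip.sign_off(): hands the job in; it is judged then, once.
The state is a dict: "clock": time; "joints": joint angles; "qd": joint speeds; "effort": joint torques, N m; "eef_pos": TCP position; "eef_rot": TCP orientation; "wrist_force": force on the tool from outside, world axes, zero at the start; "moment": the same for the moment, N m; "finger_gap": finger opening in mm; "finger_force": force on a finger pad.
Only numpy, scipy, OpenCV 4.12 (cv2) and the standard library are available. Lean on these libraries where they do the work, as an engineer would, in place of code of your own. Each camera call takes 0.05 s, during which the arm holds its last target. There are 200 camera calls.

TASK

Somebody has heaped the calculator, the ink pad, the marker pen and the rubber stamp on top of one another. Take the heap apart from the top, one thing at a time and without tipping anything over, and put each away flat in the wooden tray made to its size: the calculator in the biggest, the ink pad in the smaller one, the pen in the long narrow one, and the stamp upright in the small deep holder. Leave the toy car where it is.

Things in the scene. Friction and masses are not known exactly. Their poses are not given: they have to be found in the camera images.
- calculator: dark desk calculator under the heap (not the one at the far left corner): 110 mm (its x) by 68 mm (its y), 0.11 kg, right way up. Its face slopes, 9 mm high at its -x end, 19 mm near its +x end, so what lies on it leans by up to 0.11 rad. Origin: centre of the underside, on the table. The ink pad lies across one end, the pen across the other. Grasp across the 68 mm.
- ink_pad: closed flat dark blue ink pad tin lying across the +x half of the calculator, with the stamp standing on it: 54 mm (its x) by 87 mm (its y) by 16 mm high, 0.06 kg; its ends stick out about 10 mm past the calculator's sides. Origin: centre of the underside. Grasp across the 54 mm.
- pen: black and white felt marker lying across the -x end of the calculator, about 35 to 40 mm clear of the ink pad: 130 mm long (its y), 14 mm wide (its x), 13 mm high, 0.016 kg; it does not roll. Origin: centre of the underside. Grasp across the 14 mm, near the middle.
- stamp: rubber stamp standing upright on the ink pad: a rectangular foot 24 mm (its x) by 36 mm (its y), 22 mm high, and on it a turned round wooden handle up to 24 mm across, narrower in the middle, with a knob at the top, 66 mm high over all, 0.04 kg. Origin: centre of the underside, z up. Grasp the handle from above, about 45 to 55 mm above the underside, at any yaw.
- calculator_tray: the calculator's place: the biggest shallow tray of mid-brown wood with a cork floor, fixed to the table. Walls 4 mm thick; the cork floor is 4 mm above the origin and the rim 9 mm above it, so 5 mm deep. Inside 126 mm (its x) by 84 mm (its y) (8 mm to spare on each side). Origin: centre of the underside, on the table; z up. The calculator's x goes along the tray's x, either way round.
- pad_tray: the ink pad's place: the smaller shallow tray of mid-brown wood with a cork floor, fixed to the table. Walls 4 mm thick; the cork floor is 4 mm above the origin and the rim 9 mm above it, so 5 mm deep. Inside 70 mm (its x) by 103 mm (its y) (8 mm to spare on each side). Origin: centre of the underside, on the table; z up. The ink pad's y goes along the tray's y, either way round.
- pen_tray: the pen's place: the long narrow shallow tray of mid-brown wood with a cork floor, fixed to the table. Walls 4 mm thick; the cork floor is 4 mm above the origin and the rim 9 mm above it, so 5 mm deep. Inside 30 mm (its x) by 146 mm (its y) (8 mm to spare on each side). Origin: centre of the underside, on the table; z up. The pen's y goes along the tray's y, either way round.
- stamp_holder: the stamp's place: small deep holder of mid-brown wood with a cork floor, fixed to the table. Inside 40 mm (its x) by 52 mm (its y), walls 4 mm thick; the cork floor is 4 mm above the origin and the rim 26 mm above it. Origin: centre of the underside, on the table; z up. The stamp stands in it with its 36 mm side along the holder's y (any yaw that goes in will do).
- toy_car: bystander, to be left alone: red wooden toy car on four wheels, 58 mm (its x) by 102 mm (its y) by 50 mm high, standing on the table to the right of the work. Origin: centre of the underside.
There are look-alikes about, which are no part of the job. What is shaped like the stamp but green or orange is not meant.

How it is judged (in metres and radians):
At the end, for the whole second after the job is handed in: Each thing is level and right way up on the floor of its own tray (within 2 mm, 0.06 rad), centred within 14 mm (stamp 16 mm), all but the stamp lengthways within 0.25 rad, released and at rest; the toy car within 20 mm of its start (z of stamp in the frame of stamp_holder between 0.002 and 0.006 m and horizontal distance between stamp and stamp_holder below 0.016 m and angle between each of stamp, pen, ink_pad, calculator's own z axis and vertical below 0.06 rad and linear speed of each of stamp, pen, ink_pad, calculator below 0.02 m/s and z of pen in the frame of pen_tray between 0.002 and 0.006 m and horizontal distance between pen and pen_tray below 0.014 m and angle between the y axis of pen and the y axis of pen_tray, either way round below 0.25 rad and z of ink_pad in the frame of pad_tray between 0.002 and 0.006 m and horizontal distance between ink_pad and pad_tray below 0.014 m and angle between the y axis of ink_pad and the y axis of pad_tray, either way round below 0.25 rad and z of calculator in the frame of calculator_tray between 0.002 and 0.006 m and horizontal distance between calculator and calculator_tray below 0.014 m and angle between the y axis of calculator and the y axis of calculator_tray, either way round below 0.25 rad and distance of toy_car from where it was at the start of the episode below 0.02 m); the robot touches nothing.
It fails at once if the stamp tips over (more than 0.6 rad from upright) (angle between stamp's own z axis and vertical above 0.6 rad).
It fails at once if the ink pad, the pen or the calculator is tipped more than 0.6 rad (angle between any of ink_pad, pen, calculator's own z axis and vertical above 0.6 rad).
It fails at once if the ink pad is lifted with the stamp still on it (height (world z) of ink_pad above 0.035 m and contact force between ink_pad and stamp above 0.1 N).
It fails at once if the calculator is lifted with the ink pad or the pen still on it (height (world z) of calculator above 0.015 m and (contact force between calculator and ink_pad above 0.1 N or contact force between calculator and pen above 0.1 N)).
It fails at once if the toy car is moved by more than 20 mm (distance of toy_car from where it was at the start of the episode above 0.02 m).
It also fails if it takes over 102 s, if anything falls off the work surface, if the arm or the gripper's body presses on something with over 40 N, if the wrist force passes 120 N, or if a joint passes its speed limit or range.

## Working session

There is one attempt and no reset: what is moved stays moved. The work goes in short steps, Python scripts to look and compute and a tool call to move; the robot and the scene stay as the last step left them, time stands still between calls to the robot, and variables do not carry over. Pictures are saved under pics/ and viewed, at most 14 in all, crops included, and the job is handed in when it is done.

Besides the shell and the picture viewer there is one more tool, called after "Call:" as name(argument=value, ...) on one line, values as JSON. jog_arm: Moves the arm, as the interface text tells. Its arguments: {"type":"object","properties":{"rows":{"type":"array"},"newtons":{"type":"number"}},"required":["rows"]}

```bash
mkdir -p pics; ls; cat > h.py <<'E'
import numpy as np, cv2
from cell import manip
def grab(n,tag):
    im,d=manip.camera(n); cv2.imwrite(f'pics/{tag}.png',im); np.save(f'pics/{tag}.npy',d); return im,d
def rays(n,uv):
    m=manip.camera_model(n);K=np.array(m['K']);uv=np.atleast_2d(np.array(uv,float))
    p=np.c_[(uv[:,0]-K[0,2])/K[0,0],(uv[:,1]-K[1,2])/K[1,1]]
    q=p.copy()
    for _ in range(20): q=p/(1+m['k1']*(q**2).sum(1,keepdims=True))
    R=np.array(m['R']);t=np.array(m['t']).ravel()
    return -R.T@t, np.c_[q,np.ones(len(q))],R,t
def atz(n,uv,z):
    c,q,R,t=rays(n,uv);w=q@R;return c+w*((z-c[2])/w[:,2])[:,None]
def atd(n,uv,d):
    c,q,R,t=rays(n,uv);dd=np.array([d[int(round(v)),int(round(u))] for u,v in np.atleast_2d(uv)]);return (q*dd[:,None])@R+c
def world(n,d):
    h,w=d.shape;u,v=np.meshgrid(np.arange(w),np.arange(h))
    c,q,R,t=rays(n,np.c_[u.ravel(),v.ravel()]);P=(q*d.ravel()[:,None])@R+c
    return P.reshape(h,w,3)
E
python3 - <<'E'
from h import *
for n in('top','side'):
    im,d=grab(n,n+'0'); m=manip.camera_model(n); print(n,np.round(rays(n,[[256,192]])[0]),np.round(np.array(m['R'])[2],2),np.array(m['K'])[0,0],m['k1'])
    cv2.imwrite(f'pics/{n}0b.png',cv2.resize(im,(800,600),interpolation=cv2.INTER_CUBIC))
print(manip.read_state())
E
```

```text
pics
top [272. -85. 912.] [ 0.21 -0.   -0.98] 373.2858549735077 -0.027881223231608517
side [1289.  -63.  458.] [-0.91 -0.04 -0.41] 440.9835151371577 -0.023700971908323862
{'clock': 0.1, 'joints': array([ 1.14839051e+00,  3.00420493e-01,  1.52149040e+00,  1.75405647e-05,
        1.32069952e+00, -6.66055082e-02]), 'qd': array([ 0.00015209, -0.00014423, -0.00166299,  0.00061757,  0.00084315,
       -0.00081337]), 'effort': array([ 6.52433428e-04, -5.32648230e+01, -3.53284907e+01,  7.09524332e-02,
        2.35185988e-02, -5.22928201e-05]), 'eef_pos': array([191.50015013, 515.35474025, 212.95244411]), 'eef_rot': array([-3.14057828e+00, -8.46908969e-05,  2.78578795e+00]), 'wrist_force': array([0.47237282, 0.08636294, 0.45460038]), 'moment': array([-0.02615359,  0.03050279,  0.00327405]), 'finger_force': 0.0, 'finger_gap': 93.71481642156817}
```

View pics/top0b.png

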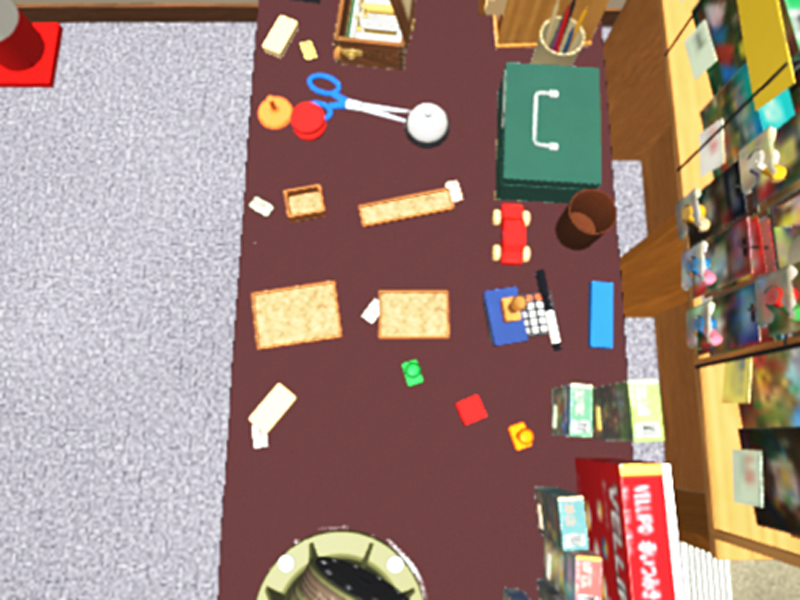

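View pics/side0b.png

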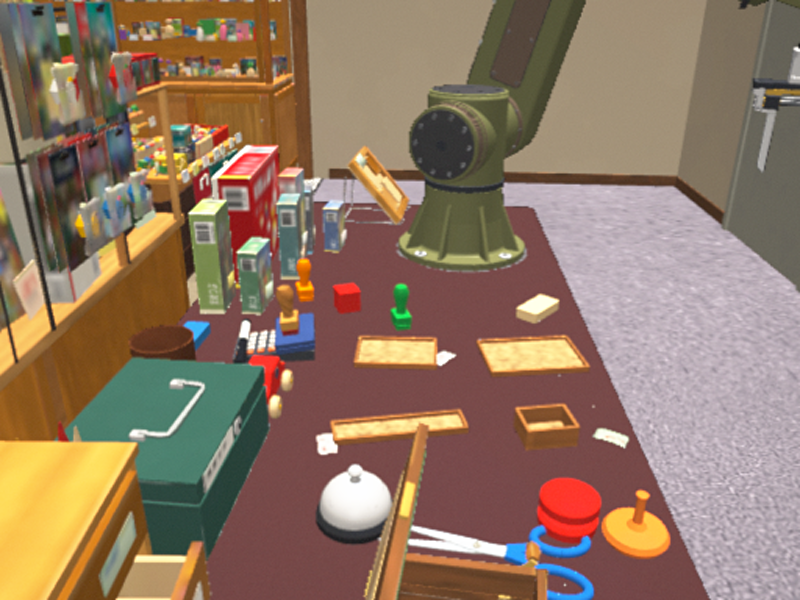

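Top view (800x600): the heap is at (520,312), with the tan-handled stamp at about (515,303) on the blue pad (505,315). The white pen runs (541,272)–(556,348), and the trays are at (297,315), (414,315), (407,206) and (304,201). Could be taken for the stamp: green (412,372) and orange (520,436). The calculator look-alike is at the far left corner (375,30). I choose the wooden stamp at (515,303), and the next step is the close crop.

```bash
python3 - <<'E'
from h import *
im=cv2.imread('pics/top0.png')
cv2.imwrite('pics/c1.png',cv2.resize(im[165:231,300:380],(800,660))[:600] if 0 else cv2.resize(im[168:228,300:380],(800,600),interpolation=cv2.INTER_CUBIC))
cv2.imwrite('pics/c2.png',cv2.resize(im[110:230,150:310],(800,600),interpolation=cv2.INTER_CUBIC))
s=cv2.imread('pics/side0.png')
cv2.imwrite('pics/c3.png',cv2.resize(s[170:245,140:240],(800,600),interpolation=cv2.INTER_CUBIC))
d=np.load('pics/top0.npy');P=world('top',d)
print(np.round(P[180:222:2,306:362:3,2]).astype(int))
E
```

```text
[[ -1  -3   1  -3   0   2   0   2  -1   1  -2  -2   0  22  24   1  -2   0
    0]
 [ -2  -1   1   0   1  -2  -1  -1   0   0   0  -2   0  20  21   0  -2   2
   -2]
 [  0   1  -3  -3  -3   2  32  30  32   2   4  -1  -2  19  22   0   0  -1
    1]
 [  1  -2  39  34  34  34  33  33  31  -1   0  -1  -4  14  26  10   2  -1
   -1]
 [  0  34  36  36  35  32  32  34  31  13  13  10  15  15  23  13  -1  -4
   -3]
 [ -1  24  38  34  35  34  54  55  98  98  16  17  13  15  19  22   0   3
    2]
 [  2  24  34  35  34  58  57  93  98 101  14  16  12  10  21  25   0  -3
    0]
 [  0   9  38  33  33  55  58  92  99  99  95  17  11  15  21  22   3  -1
    0]
 [ -2   8  36  35  36  53  58  91 100  97  87  16  12  14  18  24  -2  -1
   -1]
 [ -1  -2  35  37  35  49  57  79  89  92  13  13  11  17  20  24   6   1
    0]
 [  1   0  36  34  34  48  55  56  57  34  14  16  13  14  10  21   9   0
    0]
 [ -2  -1  35  36  34  39  56  57 912  33  19  15  13  11  11  21  17   0
    3]
 [ -1   1  33  37  34  33  57  55  55  35  15  17  16  14  12  22  23  -1
   -2]
 [  1   1  24  35  35  37  33  32  33  32  18  13  16  14  15  22  23   0
    0]
 [ -1  -4  14  33  35  35  34  35  31  32  13  16  11  11  14  20  23  -5
   -2]
 [  0  -2  14  37  35  36  32  34  34  31  16  14  18  15  12  19  22  -1
    4]
 [ -1   2   8  36  33  33  34  36  33  35  31  12  15  11  12  17  21  -1
   -3]
 [  0   1   4  37  36  37  35  34  30  33  34  13  10  10  -1   0  23  -2
   -1]
 [  0   1   1  35  37  35  35  33  34  33  32  -2   0   0  -3   1  22  19
    1]
 [  0  -1   3  32  41  34  36  35  31  31  -2   0  -2  -1   0   0  23  22
   -2]
 [  1   0   1  25  35  35  -1  -4   0   2   1   0  -3   0  -1   0  19  24
    1]]
```

View pics/c1.png

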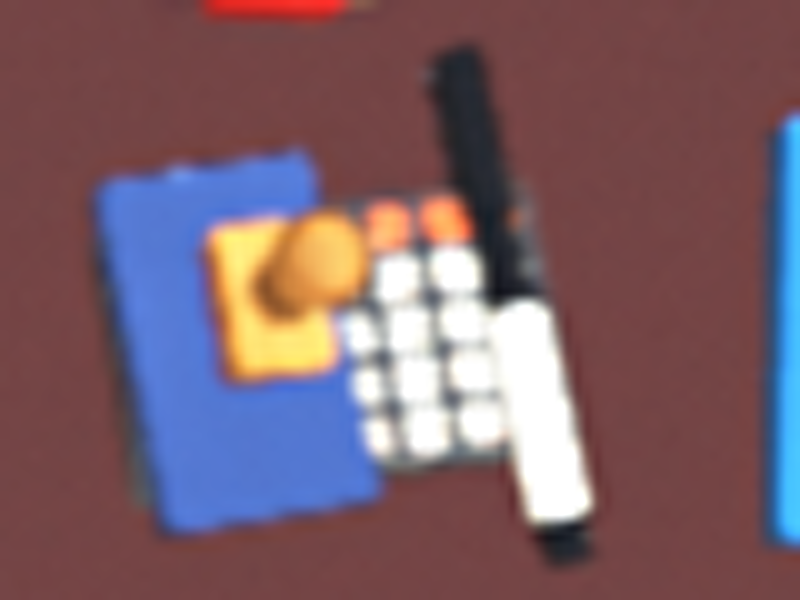

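View pics/c2.png

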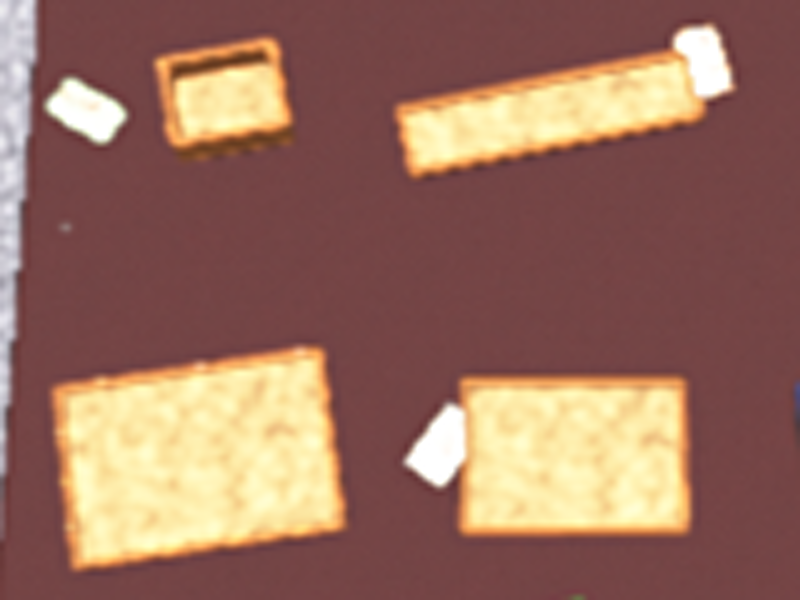

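View pics/c3.png

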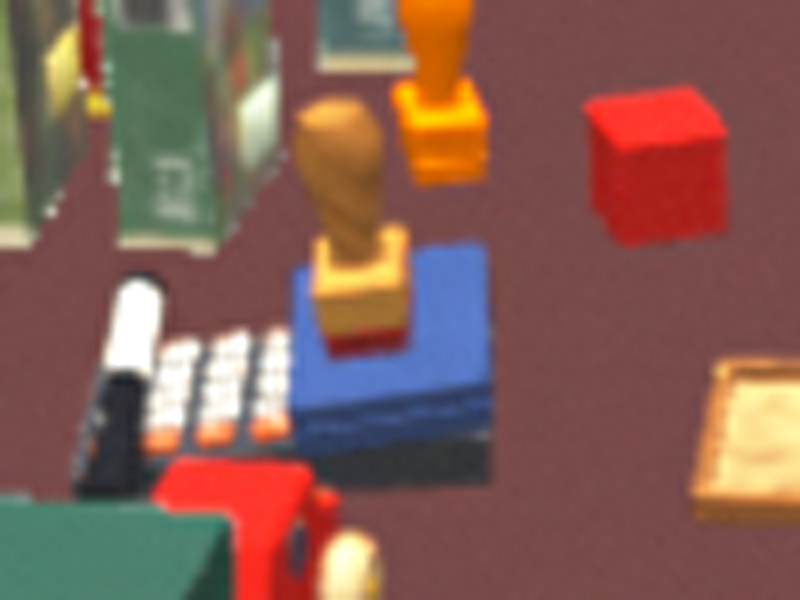

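```bash
cat > q.py <<'E'
from h import *
def c(pts,s,u0,v0): return (np.array(pts,float)+.5)/s-.5+[u0,v0]
def quad(name,pts,s,u0,v0,z,n='top'):
    W=atz(n,c(pts,s,u0,v0),z); L=np.linalg.norm(np.roll(W,-1,0)-W,axis=1)[:,:] if 0 else np.linalg.norm(np.roll(W[:,:2],-1,0)-W[:,:2],axis=1)
    e=(W[1]+W[2]-W[0]-W[3]);f=W[2]+W[3]-W[0]-W[1]
    print(name,'ctr',W[:,:2].mean(0).round(1),'sides',L.round(1),'dir01 deg',np.degrees(np.arctan2(e[1],e[0])).round(1),'dir12',np.degrees(np.arctan2(f[1],f[0])).round(1))
E
python3 - <<'E'
from q import *
A=(10,300,168);B=(5,150,110)
quad('pad',[(98,185),(305,152),(382,498),(165,532)],*A,34)
quad('foot',[(210,232),(318,212),(337,368),(232,382)],*A,56)
quad('ctray',[(53,383),(322,348),(346,527),(76,570)],*B,9)
quad('ptray',[(460,378),(685,378),(690,533),(460,533)],*B,9)
quad('pentray',[(397,105),(688,52),(703,118),(410,177)],*B,9)
print('holder top rim edge',atz('top',c([(157,58),(275,40)],5,150,110),26).round(1))
print('pen ends/cen',atz('top',c([(457,50),(568,560)],*A),22).round(1), 'knob',atz('top',c([(328,255)],*A),95).round(1))
for n,z in(('top',0),('side',0)):
    d=np.load(f'pics/{n}0.npy');P=world(n,d);im=cv2.imread(f'pics/{n}0.png')
    xy=P[...,:2];box=(P[...,2]>84)&(P[...,2]<105)
    # stamp knob cluster
    if n=='top':
        k=(P[...,2]>84)&(P[...,2]<110);k[:, :305]=0;k[:,365:]=0;k[:180]=0;k[222:]=0
        q=P[k];print('knob top',q.mean(0).round(1),q.min(0).round(1),q.max(0).round(1))
        k2=np.zeros_like(k);k2[110:152,178:212]=1;k2&=(P[...,2]>20)&(P[...,2]<32)
        r=cv2.minAreaRect(P[k2][:,:2].astype(np.float32));print('holder',r,k2.sum())
        k3=np.zeros_like(k);k3[180:222,306:362]=1
        k3&=(P[...,2]>7)&(P[...,2]<19.5)
        r=cv2.minAreaRect(P[k3][:,:2].astype(np.float32));print('calc vis',r)
    else:
        k=(P[...,2]>70)&(P[...,2]<106);k[:, :170]=0;k[:,192:]=0;k[:180]=0;k[210:]=0
        q=P[k];print('knob side',q.mean(0).round(1),q.min(0).round(1),q.max(0).round(1))
    # table height check
print('table z top', np.median(world('top',np.load('pics/top0.npy'))[180:225,295:303,2]))
E
```

```text
pad ctr [ 442.8 -243.6] sides [51.2 86.  52.6 85.6] dir01 deg -80.4 dir12 -169.9
foot ctr [ 448.6 -248.5] sides [26.1 37.5 24.9 36.1] dir01 deg -80.3 dir12 -174.2
ctray ctr [446.6  81.8] sides [134.6  91.3 132.8  94.9] dir01 deg -81.1 dir12 -170.2
ptray ctr [ 448.9 -102.7] sides [111.9  77.9 112.4  77.8] dir01 deg -89.5 dir12 -178.8
pentray ctr [627.5 -89.7] sides [152.8  36.9 153.1  39.6] dir01 deg -77.9 dir12 -168.7
holder top rim edge [[648.5 109.8  26. ]
 [658.7  50.3  26. ]]
pen ends/cen [[ 518.7 -302.3   22. ]
 [ 392.  -324.    22. ]] knob [[ 450.6 -253.4   95. ]]
knob top [ 448.5 -250.3   95.3] [ 438.1 -263.2   84.2] [ 461.  -239.6  101.7]
holder ((630.9116821289062, 74.69562530517578), (49.1942253112793, 60.77537155151367), 9.946378707885742) 162
calc vis ((443.8486022949219, -271.4552917480469), (106.00291442871094, 110.43695068359375), 8.198397636413574)
knob side [ 456.4 -253.1   87.6] [ 444.5 -264.5   70.5] [ 464.  -243.8  100.7]
table z top -0.16562479867087632
```

Crops: the stamp stands on the pad with its foot centre at (449,-248), and its knob leans toward -y by 0.11, which agrees with the slope. Measured sizes agree with the given ones. I'll go above the stamp.

Call:
jog_arm(rows=[2,-3.6,0,0,0,-0.104,0,2,-3.6,0,0,0,-0.104,0,2,-3.6,0,0,0,-0.104,0,2,-3.6,0,0,0,-0.104,0,2,-3.6,0,0,0,-0.104,0,2,-3.6,0,0,0,-0.104,0,2,-3.6,0,0,0,-0.104,0,2,-3.6,0,0,0,-0.104,0,2,-3.6,0,0,0,-0.104,0,2,-3.6,0,0,0,-0.104,0,0.58,-4.05,0,0,0,0,0,0.58,-4.05,0,0,0,0,0,0.58,-4.05,0,0,0,0,0,0.58,-4.05,0,0,0,0,0,0.58,-4.05,0,0,0,0,0,0.58,-4.05,0,0,0,0,0,0.58,-4.05,0,0,0,0,0,0.58,-4.05,0,0,0,0,0,0.58,-4.05,0,0,0,0,0,0.58,-4.05,0,0,0,0,0], newtons=15)

```text
clock: 1.77
eef_pos: [449.2, -251.6, 213.2]
eef_rot: [-3.141, -0.0, 1.745]
wrist_force: [1.1, 0.9, 0.0]
finger_gap: 94.1
finger_force: 0.0
```

Call:
jog_arm(rows=[0,0,0,0.108,0.018,0,0,0,0,0,0,0,0,0])

```text
clock: 1.93
eef_pos: [449.2, -251.7, 212.5]
eef_rot: [3.141, -0.116, 1.742]
wrist_force: [-0.9, 0.6, -1.3]
finger_gap: 94.1
finger_force: 0.0
```

Call:
jog_arm(rows=[0.1,0.1,-3,0,0,0,0,0,0,-3,0,0,0,0,0,0,-3,0,0,0,0,0,0,-2.5,0,0,0,0,0,0,-1.5,0,0,0,0,0,0,-0.9,0,0,0,0,0,0,0,0,0,0,0])

```text
clock: 2.52
eef_pos: [449.9, -247.5, 73.0]
eef_rot: [-3.141, -0.111, 1.746]
wrist_force: [0.3, 0.1, 0.2]
finger_gap: 94.1
finger_force: 0.0
```

Call:
jog_arm(rows=[0,0,0,0,0,0,1,0,0,0,0,0,0,1,0,0,0,0,0,0,1,0,0,0,0,0,0,1,0,0,0,0,0,0,1,0,0,0,0,0,0,1,0,0,0,0,0,0,1,0,0,0,0,0,0,1,0,0,0,0,0,0,1,0,0,0,0,0,0,1], newtons=10)

```text
clock: 3.35
eef_pos: [450.6, -248.5, 74.4]
eef_rot: [3.141, -0.11, 1.746]
wrist_force: [0.3, 0.2, -0.6]
finger_gap: 31.1
finger_force: 0.0
```

Call:
jog_arm(rows=[0,-0.2,0,0,0,0,1,0,0,0,0,0,0,1,0,0,0,0,0,0,1,0,0,0,0,0,0,1,0,0,0,0,0,0,1])

```text
clock: 3.77
eef_pos: [450.6, -250.5, 74.4]
eef_rot: [3.141, -0.109, 1.746]
wrist_force: [0.8, 1.3, -0.0]
finger_gap: 22.9
finger_force: 10.0
```

Call:
jog_arm(rows=[0,0,0.5,0,0,0,1,0,0,1,0,0,0,1,0,0,2,0,0,0,1,0,0,2,-0.03,-0.006,0,1,0,0,2,-0.03,-0.006,0,1,0,0,1.5,-0.03,-0.006,0,1,0,0,1,-0.018,0,0,1,0,0,0,0,0,0,1])

```text
clock: 4.43
eef_pos: [451.3, -250.5, 177.1]
eef_rot: [3.139, 0.003, 1.747]
wrist_force: [0.7, 0.2, 0.4]
finger_gap: 22.9
finger_force: 10.0
```

```bash
python3 - <<'E'
from h import *
print(manip.read_state()['eef_pos'],manip.read_state()['eef_rot'])
for n in('top','side'): grab(n,n+'1')
a=cv2.imread('pics/side1.png')[100:250,140:290];b=cv2.imread('pics/top1.png')[130:230,290:390]
cv2.imwrite('pics/c4.png',np.hstack([cv2.resize(a,(400,400)),cv2.resize(b,(400,400))]))
E
```

```text
[ 451.31216691 -250.5197445   177.12731528] [3.13899874 0.00341265 1.74656666]
```

View pics/c4.png

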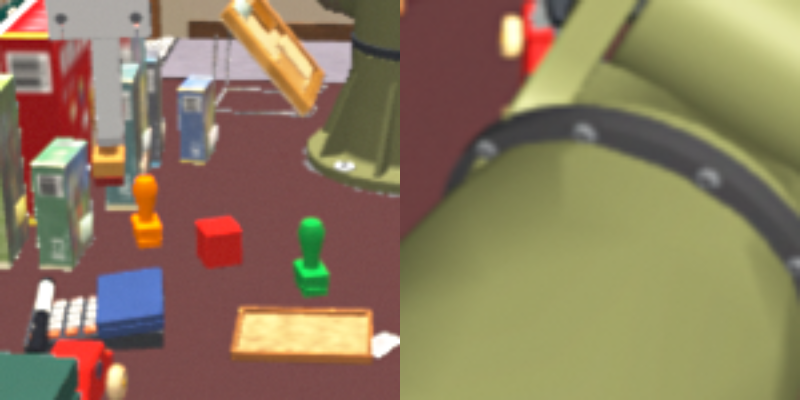

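The side crop shows the stamp hanging upright and centred in the jaws at (107,160), with the heap left undisturbed. I'll carry it over the holder.

Call:
jog_arm(rows=[1.28,2.33,0,0,0,0.114,1,1.28,2.33,0,0,0,0.114,1,1.28,2.33,0,0,0,0.114,1,1.28,2.33,0,0,0,0.114,1,1.28,2.33,0,0,0,0.114,1,1.28,2.33,0,0,0,0.114,1,1.28,2.33,0,0,0,0.114,1,1.28,2.33,0,0,0,0.114,1,1.28,2.33,0,0,0,0.114,1,1.28,2.33,0,0,0,0.114,1,1.28,2.33,0,0,0,0.114,1,1.28,2.33,0,0,0,0.114,1,1.28,2.33,0,0,0,0.114,1,1.28,2.33,0,0,0,0.114,1,0,0,0,0,0,0,1])

```text
clock: 5.78
eef_pos: [630.5, 79.2, 172.4]
eef_rot: [3.14, -0.003, -2.931]
wrist_force: [-0.2, -1.0, -0.7]
finger_gap: 23.2
finger_force: 10.0
```

Call:
jog_arm(rows=[0,0,-3,0,0,0,1,0,0,-3,0,0,0,1,0,0,-2,0,0,0,1,0,0,0,0,0,0,1])

```text
clock: 6.12
eef_pos: [627.1, 75.0, 88.6]
eef_rot: [3.14, -0.009, -2.943]
wrist_force: [-1.0, 0.0, -1.6]
finger_gap: 22.7
finger_force: 10.0
```

```bash
python3 - <<'E'
from h import *
for n in('top','side'): grab(n,n+'2')
a=cv2.imread('pics/side2.png')[200:300,310:410];b=cv2.imread('pics/top2.png')[100:170,165:235]
cv2.imwrite('pics/c5.png',np.hstack([cv2.resize(a,(400,400)),cv2.resize(b,(400,400))]))
E
```

```text
(no output)
```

View pics/c5.png

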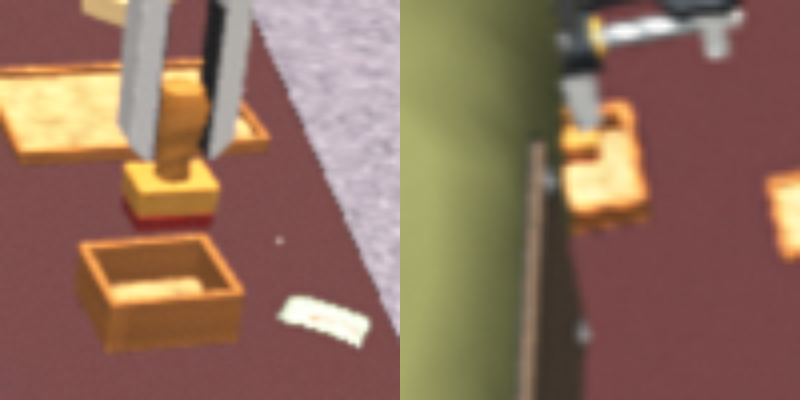

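Side crop: the stamp hangs upright above the holder. Its foot bottom edge runs (137,228)–(213,220), and the holder rim corners are (80,245), (207,235), (243,293), (103,308). I'll compute positions from these.

```bash
python3 - <<'E'
from q import *
quad('rim',[(80,245),(207,235),(243,293),(103,308)],4,310,200,26,'side')
for z in (47,50): print(atz('side',c([(137,228),(213,220)],4,310,200),z).round(1))
print(atz('side',c([(132,197),(219,189),(208,162),(122,172)],4,310,200),71).round(1))
s=manip.read_state();print(s['eef_pos'],s['eef_rot'])
E
```

```text
rim ctr [630.5  73. ] sides [59.7 46.1 63.3 48.6] dir01 deg 102.4 dir12 7.5
[[630.8  61.8  47. ]
 [622.2  96.   47. ]]
[[635.6  60.9  50. ]
 [627.1  94.8  50. ]]
[[645.   55.6  71. ]
 [636.2  93.5  71. ]
 [613.5  92.7  71. ]
 [624.4  54.   71. ]]
[629.48979461  75.22512362  93.9574676 ] [ 3.14114793e+00 -1.97440399e-03 -2.94238780e+00]
```

Call:
jog_arm(rows=[0.1,0,-1.5,0,0,0,1,0,0,-1.5,0,0,0,1,0,0,-1,0,0,0,1,0,0,-0.5,0,0,0,1,0,0,-0.3,0,0,0,1,0,0,0,0,0,0,1,0,0,0,0,0,0,1,0,0,0,0,0,0,1])

```text
clock: 6.88
eef_pos: [631.2, 75.8, 47.3]
eef_rot: [-3.141, 0.001, -2.941]
wrist_force: [0.5, 0.6, 0.2]
finger_gap: 22.8
finger_force: 10.0
```

Call:
jog_arm(rows=[0,0,-0.2,0,0,0,1,0,0,0,0,0,0,1,0,0,0,0,0,0,1])

```text
clock: 7.13
eef_pos: [630.8, 75.7, 44.5]
eef_rot: [-3.142, -0.0, -2.941]
wrist_force: [0.3, 0.4, 0.3]
finger_gap: 22.6
finger_force: 10.0
```

Call:
jog_arm(rows=[0,0,-0.15,0,0,0,1,0,0,0,0,0,0,1,0,0,0,0,0,0,1])

```text
clock: 7.38
eef_pos: [631.5, 75.5, 44.0]
eef_rot: [-3.141, 0.002, -2.941]
wrist_force: [-1.5, -1.6, 7.8]
finger_gap: 22.8
finger_force: 10.0
```

Call:
jog_arm(rows=[0,0,0,0,0,0,0.5,0,0,0,0,0,0,0.5,0,0,0,0,0,0,0.5,0,0,0,0,0,0,0.5,0,0,1,0,0,0,0.5,0,0,3,0,0,0,0.5,0,0,4,0,0,0,0.5,0,0,3,0,0,0,0.5])

```text
clock: 8.05
eef_pos: [630.9, 75.8, 156.3]
eef_rot: [-3.141, 0.001, -2.941]
wrist_force: [1.2, 0.5, 0.5]
finger_gap: 47.0
finger_force: 0.0
```

```bash
python3 - <<'E'
from h import *
s=manip.read_state();print(s['joints'],s['eef_pos'],s['eef_rot'],s['finger_gap'])
grab('side','side3'); im,d=grab('top','top3')
P=world('top',np.load('pics/top0.npy'))
m=(P[...,2]>70)&(P[...,0]>250)&(P[...,1]<-180)&(P[...,1]>-460)&(P[...,2]<300)
for x0 in range(250,700,50):
  for y0 in range(-460,-180,40):
    k=m&(P[...,0]>=x0)&(P[...,0]<x0+50)&(P[...,1]>=y0)&(P[...,1]<y0+40)
    if k.sum()>5: print(x0,y0,P[k][:,2].max().round(),end='; ')
cv2.imwrite('pics/c6.png',np.hstack([cv2.resize(cv2.imread('pics/side3.png')[240:300,320:380],(400,400)),cv2.resize(im[100:240,240:380],(400,400))]))
E
```

```text
[ 6.19284482e-02  5.36508336e-01  1.32369376e+00  8.59478494e-06
  1.27994446e+00 -1.70930552e+00] [630.94106759  75.79569017 156.25669674] [-3.14140115e+00  1.43338282e-03 -2.94115733e+00] 46.966162299550376
250 -420 166.0; 250 -380 165.0; 250 -340 106.0; 300 -420 166.0; 300 -380 165.0; 300 -340 105.0; 350 -460 240.0; 400 -460 241.0; 400 -260 102.0; 450 -460 241.0; 450 -260 101.0; 500 -460 240.0; 550 -460 241.0; 550 -420 92.0; 550 -380 94.0; 550 -340 92.0; 600 -420 92.0; 600 -380 95.0; 600 -340 92.0; 600 -300 92.0; 600 -260 92.0; 650 -420 93.0; 650 -380 93.0; 650 -340 96.0; 650 -300 98.0; 650 -260 92.0;
```

View pics/c6.png

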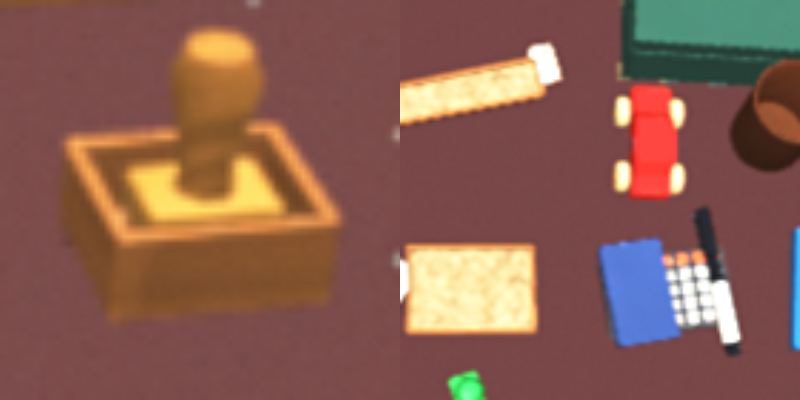

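Side crop: the stamp is seated upright and centred in the holder. Top crop: the pen lies untouched at (705,210)–(735,350). The pen is next.

Call:
jog_arm(rows=[-0.88,-1.94,0,0,0,-0.122,0.57,-0.88,-1.94,0,0,0,-0.122,0.57,-0.88,-1.94,0,0,0,-0.122,0.57,-0.88,-1.94,0,0,0,-0.122,0.57,-0.88,-1.94,0,0,0,-0.122,0.57,-0.88,-1.94,0,0,0,-0.122,0.57,-0.88,-1.94,0,0,0,-0.122,0.57,-0.88,-1.94,0,0,0,-0.122,0.57,-0.88,-1.94,0,0,0,-0.122,0.57,-0.88,-1.94,0,0,0,-0.122,0.57,-0.88,-1.94,0,0,0,-0.122,0.57,-0.88,-1.94,0,0,0,-0.122,0.57,-0.88,-1.94,0,0,0,-0.122,0.57,-0.88,-1.94,0,0,0,-0.122,0.57,-0.88,-1.94,0,0,0,-0.122,0.57,-0.88,-1.94,0,0,0,-0.122,0.57,-0.88,-1.94,0,0,0,-0.122,0.57,-0.88,-1.94,0,0,0,-0.122,0.57,-0.88,-1.94,0,0,0,-0.122,0.57,-0.88,-1.94,0,0,0,-0.122,0.57])

```text
clock: 9.82
eef_pos: [454.1, -313.0, 152.8]
eef_rot: [-3.141, -0.0, 0.896]
wrist_force: [0.4, -0.2, -0.4]
finger_gap: 40.6
finger_force: 0.0
```

Call:
jog_arm(rows=[0,0,0,0,0,-0.122,0.57,0,0,0,0,0,-0.122,0.57,0,0,0,0,0,-0.122,0.57,0,0,0,0,0,-0.122,0.57,0,0,0,0,0,-0.122,0.57,0,0,0,0,0,-0.122,0.57,0,0,0,0.108,0.018,0,0.57,0,0,-3,0,0,0,0.57,0,0,-3,0,0,0,0.57,0,0,-2,0,0,0,0.57,0,0,0,0,0,0,0.57,0,0,0,0,0,0,0.57])

```text
clock: 10.82
eef_pos: [454.5, -312.0, 72.7]
eef_rot: [-3.031, 0.001, 0.17]
wrist_force: [-0.1, -0.3, -1.0]
finger_gap: 40.2
finger_force: 0.0
```

Call:
jog_arm(rows=[0,0,-2,0,0,0,0.57,0,0,-1.5,0,0,0,0.57,0,0,-0.8,0,0,0,0.57,0,0,0,0,0,0,0.57,0,0,0,0,0,0,0.57,0,0,0,0,0,0,0.57])

```text
clock: 11.32
eef_pos: [455.4, -312.7, 31.4]
eef_rot: [-3.034, -0.002, 0.17]
wrist_force: [0.0, 0.1, 1.1]
finger_gap: 40.0
finger_force: 0.0
```

Call:
jog_arm(rows=[0,0,-0.5,0,0,0,0.57,0,0,-0.3,0,0,0,0.57,0,0,0,0,0,0,0.57,0,0,0,0,0,0,0.57])

```text
clock: 11.65
eef_pos: [454.7, -312.2, 21.8]
eef_rot: [-3.032, -0.0, 0.17]
wrist_force: [-0.3, 0.2, -0.3]
finger_gap: 40.3
finger_force: 0.0
```

Call:
jog_arm(rows=[0,0,0,0,0,0,1,0,0,0,0,0,0,1,0,0,0,0,0,0,1,0,0,0,0,0,0,1,0,0,0,0,0,0,1,0,0,0,0,0,0,1,0,0,0,0,0,0,1], newtons=6)

```text
clock: 12.23
eef_pos: [454.8, -312.3, 22.0]
eef_rot: [-3.032, -0.001, 0.17]
wrist_force: [-0.6, -0.0, 0.2]
finger_gap: 14.1
finger_force: 6.0
```

Call:
jog_arm(rows=[0,0,0.5,0,0,0,1,0,0,1.5,0,0,0,1,0,0,2.5,0,0,0,1,0,0,2.5,-0.05,-0.009,0,1,0,0,2.5,-0.058,-0.009,0,1,0,0,2.5,0,0,0,1])

```text
clock: 12.73
eef_pos: [454.6, -311.5, 143.5]
eef_rot: [3.138, 0.0, 0.17]
wrist_force: [-0.0, 0.0, 0.9]
finger_gap: 14.1
finger_force: 6.0
```

Call:
jog_arm(rows=[1.23,1.59,0,0,0,0.115,1,1.23,1.59,0,0,0,0.115,1,1.23,1.59,0,0,0,0.115,1,1.23,1.59,0,0,0,0.115,1,1.23,1.59,0,0,0,0.115,1,1.23,1.59,0,0,0,0.115,1,1.23,1.59,0,0,0,0.115,1,1.23,1.59,0,0,0,0.115,1,1.23,1.59,0,0,0,0.115,1,1.23,1.59,0,0,0,0.115,1,1.23,1.59,0,0,0,0.115,1,1.23,1.59,0,0,0,0.115,1,1.23,1.59,0,0,0,0.115,1,1.23,1.59,0,0,0,0.115,1,0,0,-3,0,0,0,1,0,0,-3,0,0,0,1,0,0,-1.5,0,0,0,1,0,0,0,0,0,0,1,0,0,0,0,0,0,1])

```text
clock: 14.32
eef_pos: [626.9, -89.6, 67.2]
eef_rot: [-3.141, -0.0, 1.78]
wrist_force: [0.5, 0.0, 1.5]
finger_gap: 13.8
finger_force: 6.0
```

```bash
python3 - <<'E'
from h import *
s=manip.read_state();print(s['eef_pos'],s['eef_rot'],s['finger_gap'])
grab('side','side4');im,d=grab('top','top4')
cv2.imwrite('pics/c7.png',np.hstack([cv2.resize(cv2.imread('pics/side4.png')[190:310,190:310],(400,400)),cv2.resize(im[80:180,200:300],(400,400))]))
E
```

```text
[626.89648583 -89.62876125  67.15036328] [-3.14082000e+00 -3.26124578e-04  1.77997865e+00] 13.783240383250321
```

View pics/c7.png

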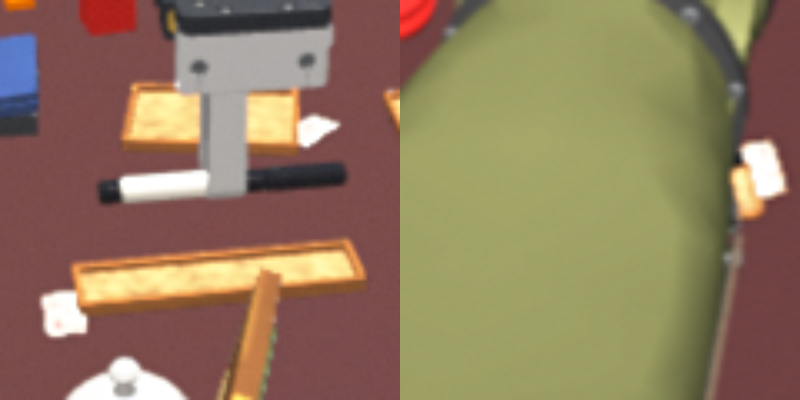

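Side crop: the pen is held level above its tray, with ends at (98,190) and (347,174). The tray rim corners are (73,263), (352,240), (366,288), (82,312). I'll check the centring.

```bash
python3 - <<'E'
from q import *
quad('rim',[(73,263),(352,240),(366,286),(80,308)],10/3,190,190,9,'side')
W=atz('side',c([(98,190),(347,174)],10/3,190,190),61);print(W.round(1),W.mean(0),np.linalg.norm(W[1]-W[0]))
E
```

```text
rim ctr [629.9 -91.2] sides [154.7  44.3 150.7  41.6] dir01 deg 101.5 dir12 10.2
[[ 634.2 -154.7   61. ]
 [ 609.7  -25.    61. ]] [621.94695364 -89.81349312  61.        ] 132.00540764160309
```

Call:
jog_arm(rows=[0.1,0,-2,0,0,0,1,0,0,-1.5,0,0,0,1,0,0,-0.8,0,0,0,1,0,0,-0.3,0,0,0,1,0,0,0,0,0,0,1,0,0,0,0,0,0,1,0,0,0,0,0,0,1])

```text
clock: 15.0
eef_pos: [628.6, -89.8, 22.2]
eef_rot: [3.14, 0.001, 1.78]
wrist_force: [-0.3, 0.6, 0.3]
finger_gap: 13.4
finger_force: 6.0
```

Call:
jog_arm(rows=[0,0,-0.3,0,0,0,1,0,0,0,0,0,0,1,0,0,0,0,0,0,1])

```text
clock: 15.25
eef_pos: [628.0, -89.6, 18.0]
eef_rot: [3.142, 0.0, 1.78]
wrist_force: [-0.1, -0.0, 0.1]
finger_gap: 14.3
finger_force: 6.0
```

Call:
jog_arm(rows=[0,0,0,0,0,0,0.7,0,0,0,0,0,0,0.7,0,0,0,0,0,0,0.7,0,0,0,0,0,0,0.7,0,0,0,0,0,0,0.7,0,0,2,0,0,0,0.5,0,0,4,0,0,0,0.3,0,0,4,0,0,0,0.2])

```text
clock: 15.92
eef_pos: [627.1, -89.5, 118.0]
eef_rot: [-3.139, -0.001, 1.78]
wrist_force: [-0.2, 0.5, 1.4]
finger_gap: 44.5
finger_force: 0.0
```

```bash
python3 - <<'E'
from h import *
s=manip.read_state();print(s['eef_pos'],s['eef_rot'])
im,d=grab('top','top5');grab('side','side5')
def blob(im,n,z):
    m=(im[...,0].astype(int)-im[...,2]>60)&(im[...,0].astype(int)-im[...,1]>35)
    m[:175]=0;m[230:]=0;m[:,:300]=0;m[:,365:]=0
    p=np.argwhere(m)[:,::-1];W=atz(n,p,z)[:,:2].astype(np.float32);print(m.sum(),cv2.minAreaRect(W))
for t in('top0','top3','top5'): blob(cv2.imread(f'pics/{t}.png'),'top',34.5)
s=cv2.imread('pics/side5.png')
cv2.imwrite('pics/c8.png',np.hstack([cv2.resize(s[235:305,200:310],(550,350)),cv2.resize(im[175:225,300:350],(250,350))]))
E
```

```text
[627.1173551  -89.51402484 118.01709653] [-3.13874033e+00 -1.21997794e-03  1.77991579e+00]
552 ((442.70306396484375, -243.14068603515625), (85.6921615600586, 53.20522689819336), 9.970976829528809)
765 ((442.65283203125, -242.88987731933594), (85.7349853515625, 53.591957092285156), 10.073078155517578)
761 ((442.692626953125, -243.11395263671875), (85.7349853515625, 53.13677978515625), 10.073078155517578)
```

View pics/c8.png

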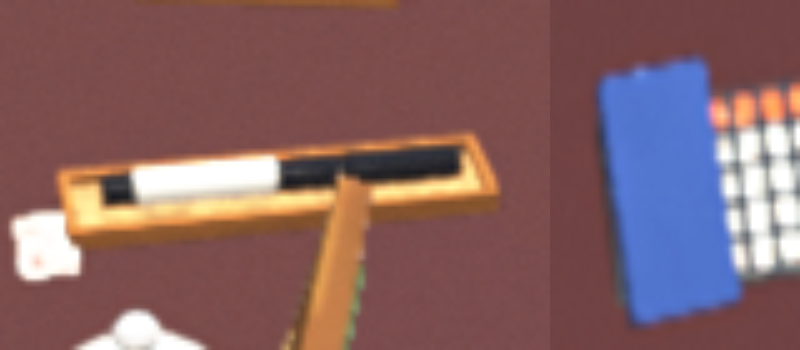

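The pen lies flat and centred in its tray. The pad hasn't moved: (442.7,-243.1), yaw 10.1°. The pad is next.

Call:
jog_arm(rows=[-1.317,-1.096,0,0,0,-0.1146,0.15,-1.317,-1.096,0,0,0,-0.1146,0.15,-1.317,-1.096,0,0,0,-0.1146,0.15,-1.317,-1.096,0,0,0,-0.1146,0.15,-1.317,-1.096,0,0,0,-0.1146,0.15,-1.317,-1.096,0,0,0,-0.1146,0.15,-1.317,-1.096,0,0,0,-0.1146,0.15,-1.317,-1.096,0,0,0,-0.1146,0.15,-1.317,-1.096,0,0,0,-0.1146,0.15,-1.317,-1.096,0,0,0,-0.1146,0.15,-1.317,-1.096,0,0,0,-0.1146,0.15,-1.317,-1.096,0,0,0,-0.1146,0.15,-1.317,-1.096,0,0,0,-0.1146,0.15,-1.317,-1.096,0,0,0,-0.1146,0.15,0,0,0,0.108,0.018,0,0.15,0,0,-2.5,0,0,0,0.15,0,0,-2.5,0,0,0,0.15,0,0,0,0,0,0,0.15,0,0,0,0,0,0,0.15])

```text
clock: 17.6
eef_pos: [443.2, -242.8, 67.5]
eef_rot: [-3.031, 0.0, 0.175]
wrist_force: [-0.4, -0.6, 0.2]
finger_gap: 79.7
finger_force: 0.0
```

Call:
jog_arm(rows=[0,0,-2,0,0,0,0.15,0,0,-1,0,0,0,0.15,0,0,-0.5,0,0,0,0.15,0,0,0,0,0,0,0.15,0,0,0,0,0,0,0.15,0,0,0,0,0,0,0.15])

```text
clock: 18.1
eef_pos: [444.0, -243.3, 33.8]
eef_rot: [-3.033, -0.002, 0.176]
wrist_force: [-1.1, -0.7, 0.8]
finger_gap: 79.9
finger_force: 0.0
```

Call:
jog_arm(rows=[0,0,-0.2,0,0,0,0.25,0,0,0,0,0,0,0.35,0,0,0,0,0,0,1,0,0,0,0,0,0,1,0,0,0,0,0,0,1,0,0,0,0,0,0,1,0,0,0,0,0,0,1], newtons=12)

```text
clock: 18.68
eef_pos: [443.7, -243.2, 31.1]
eef_rot: [-3.032, -0.001, 0.176]
wrist_force: [-0.3, -1.2, 2.0]
finger_gap: 53.9
finger_force: 12.0
```

Call:
jog_arm(rows=[0,0,0.5,0,0,0,1,0,0,1,0,0,0,1,0,0,1.5,0,0,0,1,0,0,2,-0.05,-0.009,0,1,0,0,2,-0.058,-0.009,0,1,0,0,0,0,0,0,1])

```text
clock: 19.18
eef_pos: [444.9, -243.3, 105.2]
eef_rot: [3.135, -0.004, 0.176]
wrist_force: [-0.3, 0.2, -0.5]
finger_gap: 53.6
finger_force: 12.0
```

Call:
jog_arm(rows=[0.05,1.17,0,0,0,0.1172,1,0.05,1.17,0,0,0,0.1172,1,0.05,1.17,0,0,0,0.1172,1,0.05,1.17,0,0,0,0.1172,1,0.05,1.17,0,0,0,0.1172,1,0.05,1.17,0,0,0,0.1172,1,0.05,1.17,0,0,0,0.1172,1,0.05,1.17,0,0,0,0.1172,1,0.05,1.17,0,0,0,0.1172,1,0.05,1.17,0,0,0,0.1172,1,0.05,1.17,0,0,0,0.1172,1,0.05,1.17,0,0,0,0.1172,1,0,0,-2,0,0,0,1,0,0,-2,0,0,0,1,0,0,0,0,0,0,1,0,0,0,0,0,0,1,0,0,0,0,0,0,1])

```text
clock: 20.6
eef_pos: [449.9, -102.9, 61.8]
eef_rot: [3.141, -0.0, 1.582]
wrist_force: [0.9, -0.2, 0.9]
finger_gap: 53.9
finger_force: 12.0
```

```bash
python3 - <<'E'
from h import *
s=manip.read_state();print(s['eef_pos'],s['eef_rot'],s['finger_gap'])
grab('side','side6');im,d=grab('top','top6')
cv2.imwrite('pics/c9.png',np.hstack([cv2.resize(cv2.imread('pics/side6.png')[170:250,130:290],(800,400))]))
E
```

```text
[ 449.94111011 -102.91073223   61.78874858] [ 3.14120005e+00 -1.89517597e-04  1.58167216e+00] 53.900208108921895
```

View pics/c9.png

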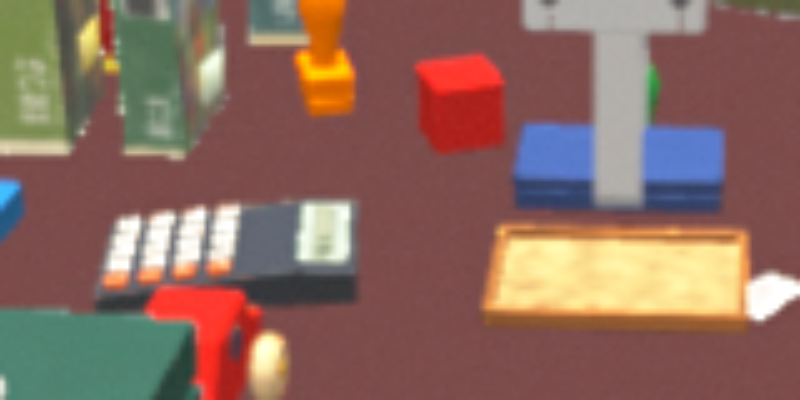

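Side crop: the pad is held level and centred above its tray, and the calculator is in place. I'll lower it.

Call:
jog_arm(rows=[-0.05,0,-2,0,0,0,1,0,0,-1.2,0,0,0,1,0,0,-0.6,0,0,0,1,0,0,-0.2,0,0,0,1,0,0,0,0,0,0,1,0,0,0,0,0,0,1,0,0,0,0,0,0,1])

```text
clock: 21.28
eef_pos: [449.6, -102.8, 21.7]
eef_rot: [3.14, 0.0, 1.582]
wrist_force: [-0.3, 0.3, -1.6]
finger_gap: 53.7
finger_force: 12.0
```

Call:
jog_arm(rows=[0,0,-0.3,0,0,0,1,0,0,0,0,0,0,1,0,0,0,0,0,0,1])

```text
clock: 21.53
eef_pos: [449.1, -102.7, 18.0]
eef_rot: [-3.142, -0.0, 1.582]
wrist_force: [-0.6, 0.4, -0.7]
finger_gap: 54.0
finger_force: 12.0
```

Call:
jog_arm(rows=[0,0,0,0,0,0,0.2,0,0,0,0,0,0,0.2,0,0,0,0,0,0,0.2,0,0,0,0,0,0,0.2,0,0,0,0,0,0,0.2,0,0,2,0,0,0,0.1,0,0,4,0,0,0,0,0,0,4,0,0,0,0,0,4,0,0,0,0,0,0,4,0,0,0,0,0,0,4,0,0,0,0,0,0])

```text
invalid input
```

```bash
python3 - <<'E'
from h import *
s=manip.read_state();print(s['eef_pos'],s['eef_rot'],s['finger_gap'])
grab('side','side7');im,d=grab('top','top7')
a=cv2.imread('pics/side7.png')
cv2.imwrite('pics/c10.png',np.vstack([cv2.resize(a[190:250,130:290],(800,300)),np.hstack([cv2.resize(im[165:225,300:360],(300,300)),cv2.resize(im[160:240,240:373],(500,300))])]))
P=world('top',d);k=np.zeros(d.shape,bool);k[178:226,300:365]=1;k&=(P[...,2]>5)&(P[...,2]<26)
print(k.sum(),cv2.minAreaRect(P[k][:,:2].astype(np.float32)))
E
```

```text
[ 449.07315172 -102.69210409   17.96155952] [-3.14151435e+00 -1.12695362e-05  1.58204004e+00] 53.98531028150692
1221 ((447.72320556640625, -269.5594787597656), (122.64335632324219, 95.05218505859375), 81.37188720703125)
```

View pics/c10.png

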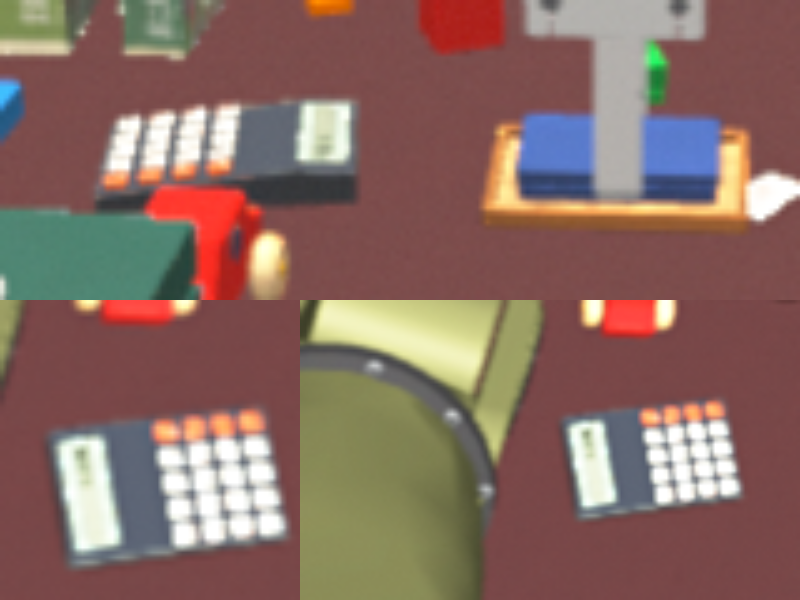

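Crop: the pad is centred in the tray but still gripped, because that move was refused. The calculator is fully visible, with corners at (50,432), (265,410), (288,540), (72,565).

Call:
jog_arm(rows=[0,0,0,0,0,0,0.2,0,0,0,0,0,0,0.2,0,0,0,0,0,0,0.2,0,0,0,0,0,0,0.2,0,0,0,0,0,0,0.2,0,0,2,0,0,0,0.1,0,0,4,0,0,0,0,0,0,4,0,0,0,0])

```text
clock: 22.3
eef_pos: [448.2, -102.4, 118.5]
eef_rot: [-3.139, -0.001, 1.582]
wrist_force: [1.4, -0.6, 0.8]
finger_gap: 91.8
finger_force: 0.0
```

```bash
python3 - <<'E'
from q import *
s=manip.read_state();print(s['eef_pos'],s['eef_rot'],s['finger_gap'],s['joints'])
p=c([(50,132),(265,110),(288,240),(72,265)],5,300,165)
W=np.array([atz('top',[p[i]],z)[0] for i,z in enumerate((19,9.5,9.5,19))])[:,:2]
print(W.round(1),np.linalg.norm(np.roll(W,-1,0)-W,axis=1),W.mean(0))
im=cv2.imread('pics/top7.png');h=im.astype(int)
m=~((abs(h-np.array(h[215,330])).sum(2))<70)
m[:178]=0;m[226:]=0;m[:,:303]=0;m[:,362:]=0
m=cv2.morphologyEx(m.astype(np.uint8),cv2.MORPH_OPEN,np.ones((3,3)))
q=np.argwhere(m)[:,::-1];print(m.sum(),h[215,330],q.min(0),q.max(0),cv2.minAreaRect(atz('top',q,14)[:,:2].astype(np.float32)))
E
```

```text
[ 448.20297901 -102.42345362  118.49231218] [-3.13877779e+00 -9.22169442e-04  1.58199422e+00] 91.78517940250005 [-3.04355876e-01  2.11282227e-01  1.87136710e+00  3.50463572e-06
  1.06190540e+00 -3.15556777e-01]
[[ 471.8 -213.4]
 [ 486.2 -322.2]
 [ 420.7 -330.7]
 [ 406.  -222.7]] [109.80365175  65.98168867 108.98971249  66.42824666] [ 446.19371276 -272.26225725]
2663 [142 139 129] [303 178] [361 225] ((447.90252685546875, -269.7413635253906), (117.64701080322266, 147.5697021484375), 0.4570544362068176)
```

Call:
jog_arm(rows=[-0.03,-2.06,0,0,0,0.062,0,-0.03,-2.06,0,0,0,0.061,0,-0.03,-2.06,0,0,0,0,0,-0.03,-2.06,0,0,0,0,0,-0.03,-2.06,0,0,0,0,0,-0.03,-2.06,0,0,0,0,0,-0.03,-2.06,0,0,0,0,0,-0.03,-2.06,0,0,0,0,0,0,0,-3,0,0,0,0,0,0,-3,0,0,0,0,0,0,-1,0,0,0,0,0,0,0,0,0,0,0,0,0,0,0,0,0,0,0,0,0,0,0,0,0])

```text
clock: 23.47
eef_pos: [447.5, -267.8, 49.5]
eef_rot: [3.14, 0.001, 1.705]
wrist_force: [-0.1, -0.2, -0.5]
finger_gap: 94.2
finger_force: 0.0
```

Call:
jog_arm(rows=[-0.15,0,-1.5,0,0,0,0,0,0,-1.2,0,0,0,0,0,0,-0.6,0,0,0,0,0,0,0,0,0,0,0,0,0,0,0,0,0,0,0,0,0,0,0,0])

```text
invalid input
```

Call:
jog_arm(rows=[0,0,-0.2,0,0,0,0.2,0,0,0,0,0,0,0.25,0,0,0,0,0,0,1,0,0,0,0,0,0,1,0,0,0,0,0,0,1,0,0,0,0,0,0,1,0,0,0,0,0,0,1], newtons=20)

```text
clock: 24.05
eef_pos: [446.7, -267.5, 46.0]
eef_rot: [-3.142, 0.0, 1.705]
wrist_force: [0.3, 0.6, -0.0]
finger_gap: 50.9
finger_force: 0.0
```

Call:
jog_arm(rows=[-0.1,0,0,0,0,0,0,0,0,0,0,0,0,0,0,0,0,0,0,0,0,0,0,0,0,0,0,0,0,0,0,0,0,0,0,0,0,0,0,0,0,0,0,0,0,0,0,0,0,0,0,0,0,0,0,0])

```text
clock: 24.72
eef_pos: [445.7, -267.5, 45.9]
eef_rot: [-3.142, 0.0, 1.705]
wrist_force: [-1.1, -0.1, 0.3]
finger_gap: 93.9
finger_force: 0.0
```

Call:
jog_arm(rows=[0,0,-1.5,0,0,0,0,0,0,-1,0,0,0,0,0,0,-0.6,0,0,0,0,0,0,0,0,0,0,0,0,0,0,0,0,0,0,0,0,0,0,0,0,0])

```text
clock: 25.22
eef_pos: [445.9, -267.6, 15.3]
eef_rot: [3.141, 0.0, 1.705]
wrist_force: [-0.2, 0.1, 0.2]
finger_gap: 94.2
finger_force: 0.0
```

Call:
jog_arm(rows=[0,0,-0.1,0,0,0,0.2,0,0,0,0,0,0,0.25,0,0,0,0,0,0,1,0,0,0,0,0,0,1,0,0,0,0,0,0,1,0,0,0,0,0,0,1,0,0,0,0,0,0,1], newtons=20)

```text
clock: 25.8
eef_pos: [445.8, -267.5, 14.1]
eef_rot: [3.141, 0.0, 1.705]
wrist_force: [-0.4, 0.7, 2.9]
finger_gap: 67.6
finger_force: 20.0
```

Call:
jog_arm(rows=[0,0,0.5,0,0,0,1,0,0,1,0,0,0,1,0,0,2,0,0,0,1,0,0,2.5,0,0,0,1,0,0,2.5,0,0,0,1,0,0,1.5,0,0,0,1])

```text
clock: 26.3
eef_pos: [446.2, -267.9, 117.3]
eef_rot: [3.139, 0.002, 1.705]
wrist_force: [0.3, 0.6, -1.7]
finger_gap: 67.3
finger_force: 20.0
```

Call:
jog_arm(rows=[0,2.53,0,0,0,0.03,1,0,2.53,0,0,0,0,1,0,2.53,0,0,0,0,1,0,2.53,0,0,0,0,1,0,2.53,0,0,0,0,1,0,2.53,0,0,0,0,1,0,2.53,0,0,0,0,1,0,2.53,0,0,0,0,1,0,2.53,0,0,0,0,1,0,2.53,0,0,0,0,1,0,2.53,0,0,0,0,1,0,2.53,0,0,0,0,1,0,2.53,0,0,0,0,1,0,2.53,0,0,0,0,1,0,0,-3,0,0,0,1,0,0,-3,0,0,0,1,0,0,0,0,0,0,1,0,0,0,0,0,0,1,0,0,0,0,0,0,1])

```text
clock: 27.88
eef_pos: [446.5, 86.6, 55.6]
eef_rot: [3.14, 0.0, 1.735]
wrist_force: [-0.3, -0.6, -0.9]
finger_gap: 67.3
finger_force: 20.0
```

```bash
python3 - <<'E'
from h import *
s=manip.read_state();print(s['eef_pos'],s['eef_rot'],s['finger_gap'])
grab('side','side8');a=cv2.imread('pics/side8.png')
cv2.imwrite('pics/c11.png',cv2.resize(a[150:250,290:390],(600,600),interpolation=cv2.INTER_CUBIC))
E
```

```text
[446.48240373  86.59848783  55.64058299] [3.14005311e+00 1.00436189e-04 1.73466839e+00] 67.28627340339929
```

View pics/c11.png

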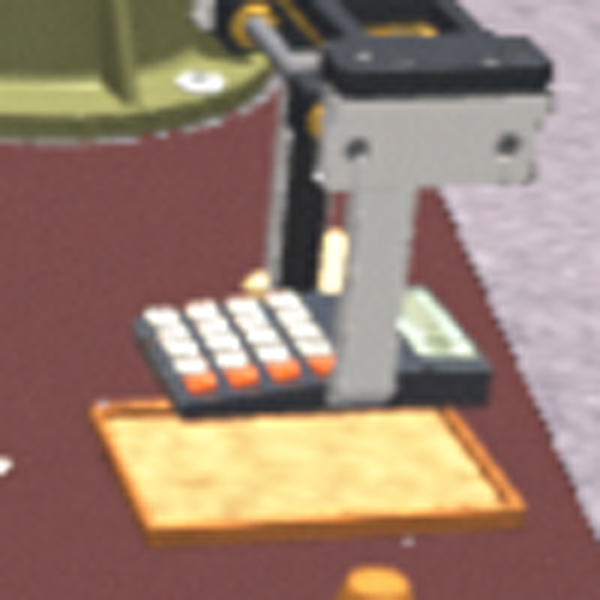

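Side crop: the calculator is level above its tray. Its lower front edge runs (190,418)–(488,402), and the tray's front rim runs (150,530)–(524,508).

```bash
python3 - <<'E'
from q import *
for p,z in (([(190,418),(488,402)],41.6),([(150,530),(524,508)],9)):
    W=atz('side',c(p,6,290,150),z);e=W[1]-W[0];print(W.round(1),W.mean(0).round(1),np.linalg.norm(e),np.degrees(np.arctan2(e[1],e[0])))
quad('rim',[(93,405),(445,385),(524,508),(150,530)],6,290,150,9,'side')
E
```

```text
[[481.7  35.9  41.6]
 [463.  140.5  41.6]] [472.3  88.2  41.6] 106.28077677537163 100.17315973766092
[[502.2  22.9   9. ]
 [478.9 153.7   9. ]] [490.5  88.3   9. ] 132.86129464629977 100.11378823716844
rim ctr [444.1  82. ] sides [136.6  94.5 132.9  93. ] dir01 deg 100.4 dir12 7.8
```

Call:
jog_arm(rows=[0,-0.15,-1.5,0,0,0,1,0,0,-1.1,0,0,0,1,0,0,-0.6,0,0,0,1,0,0,0,0,0,0,1,0,0,0,0,0,0,1,0,0,0,0,0,0,1])

```text
clock: 28.43
eef_pos: [446.3, 85.2, 22.9]
eef_rot: [3.14, 0.0, 1.735]
wrist_force: [-0.3, -0.0, -1.2]
finger_gap: 67.6
finger_force: 20.0
```

Call:
jog_arm(rows=[0,0,-0.3,0,0,0,1,0,0,0,0,0,0,1,0,0,0,0,0,0,1])

```text
clock: 28.68
eef_pos: [445.8, 85.2, 19.1]
eef_rot: [3.141, 0.0, 1.735]
wrist_force: [0.7, 0.2, -0.7]
finger_gap: 67.5
finger_force: 20.0
```

Call:
jog_arm(rows=[0,0,0,0,0,0,0.1,0,0,0,0,0,0,0.1,0,0,0,0,0,0,0.1,0,0,0,0,0,0,0.1,0,0,0,0,0,0,0.1,0,0,2,0,0,0,0,0,0,4,0,0,0,0,0,0,4,0,0,0,0,3,-3,3,0,0,0,0,3,-3,3,0,0,0,0,3,-3,3,0,0,0,0,0,0,0,0,0,0,0])

```text
clock: 29.68
eef_pos: [522.0, 9.7, 195.7]
eef_rot: [3.134, 0.002, 1.733]
wrist_force: [0.9, 1.1, 0.1]
finger_gap: 93.9
finger_force: 0.0
```

```bash
python3 - <<'E'
from h import *
s=manip.read_state();print(s['eef_pos'],s['finger_gap'])
for n in('side','top'): grab(n,n+'9')
a=cv2.imread('pics/side9.png');b=cv2.imread('pics/top9.png')
cv2.imwrite('pics/c12.png',np.hstack([cv2.resize(a[190:310,170:400],(767,400),interpolation=cv2.INTER_CUBIC)]))
E
```

```text
[521.96502747   9.74244498 195.70035351] 93.92129283619859
```

View pics/c12.png

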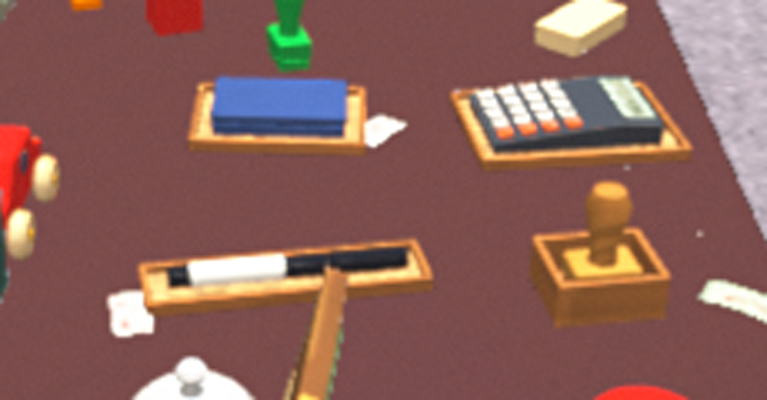

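All four things are in their trays. One depth check for flatness before handing in.

```bash
python3 - <<'E'
from h import *
P=world('side',np.load('pics/side9.npy'));im=cv2.imread('pics/side9.png').astype(int)
def fit(n,m):
    q=P[m];A=np.c_[q[:,:2]-q[:,:2].mean(0),np.ones(len(q))];s=np.linalg.lstsq(A,q[:,2],rcond=None)[0];print(n,m.sum(),q.mean(0).round(1),s.round(3))
X,Y,Z=P[...,0],P[...,1],P[...,2]
fit('pad',(abs(X-449)<22)&(abs(Y+103)<36)&(Z>15)&(Z<28))
fit('calc',(abs(X-447)<24)&(abs(Y-82)<40)&(Z>9)&(Z<30))
fit('pen',(abs(X-628)<4)&(abs(Y+90)<50)&(Z>12)&(Z<24))
E
```

```text
pad 318 [ 449.4 -103.4   21.3] [-1.000e-03  1.000e-03  2.128e+01]
calc 417 [447.4  81.7  20.8] [-1.9000e-02  6.4000e-02  2.0817e+01]
pen 111 [628.  -75.5  15.5] [-0.434 -0.081 15.548]
```

```bash
python3 - <<'E'
from h import *
for t,cx,cy,a in(('side7',446.2,-272.3,97.65),('side9',446.5,81,99.5)):
    P=world('side',np.load(f'pics/{t}.npy'));th=np.radians(a);D=P[...,:2]-[cx,cy]
    u=D@[np.cos(th),np.sin(th)];v=D@[-np.sin(th),np.cos(th)]
    for lo in(-45,-30,-15,0,15,30):
        k=(u>lo)&(u<lo+15)&(abs(v)<25)&(P[...,2]>3)&(P[...,2]<32);print(t,lo,k.sum(),P[k][:,2].mean().round(1))
E
```

```text
side7 -45 70 13.5
side7 -30 69 15.1
side7 -15 72 16.8
side7 0 74 16.7
side7 15 68 18.0
side7 30 74 19.2
side9 -45 83 18.0
side9 -30 82 19.3
side9 -15 81 20.9
side9 0 71 20.7
side9 15 84 22.2
side9 30 72 23.4
```

The calculator now sits 4 mm higher than it did on the table all along its length, so it is flat on the cork.

```bash
python3 -c "
from cell import manip
print(manip.sign_off())"
```

```text
the job is handed in; nothing more can be done
None
```

I put the stamp, pen, ink pad and calculator away in their own trays, left the toy car alone, and handed the job in at about 30 s of the 102 s; the sign-off returned no verdict.

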